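# Set the lid press with a blade gauge

## Task

Set the gap of the small lid press: draw the setting gauge by its blade straight out of the pocket in the pine case, lay it flat across the wooden rest block and let go, then take it again by its handle. Slide the blade along the press's channel under the raised foot until the line engraved on the blade is level with the foot's front face, leave it lying there, and then push the ram's black knob down until the foot rests on the blade. Leave the tins, bottles, tub and lid standing about where they are.

Things in the scene. Friction and masses are not known exactly. Their poses are not given: they have to be found in the camera images.
- gauge: setting gauge, loose, 163 g, 160 mm long, 26 mm wide, undersides flush: a flat steel blade 100 mm long, 5 mm thick, and an aluminium handle 60 mm long, 15 mm thick. Origin at mid-length, mid-width, on the underside (centre of mass within 2 mm); x points to the tip (at +80 mm), z up when it lies flat. Starts flat in the case's pocket, handle inside, 60 to 68 mm of blade sticking out, underside 12 mm above the table
- gauge_line (a point): the dark line engraved across the top of the blade, 45 mm from the tip (gauge x = +35 mm); this point lies under it on the blade's underside, at mid-width
- gauge_handle (a point): middle of the gauge's handle on its underside, at gauge x = -50 mm (the handle runs from x = -80 to -20 mm)
- case: fixed pine case of oil bottles, 140 mm deep, 130 mm wide, walls 75 mm high, bottle caps to 102 mm (all at least 60 mm behind the front; the first 50 mm are at most 54 mm high but for the side walls). Origin on the table under the middle of the front face; the case stands on the +x side of it and its front looks along its own -x
- pocket (a point): middle of the mouth of the case's pocket, on the pocket's floor, 12 mm above the table. The pocket is open only at the front: 110 mm deep along the case's x, 34 mm wide, 24 mm high. The gauge points along the case's -x (within 0.04 rad) and must be drawn about 100 mm along -x to be clear
- rest: fixed wooden block on the table, 50 mm (its x) by 110 mm (its y), 20 mm high, origin at the centre of its underside. The gauge is laid across it, along the block's x axis either way round, its middle over the block, both ends overhanging
- press: fixed grey lid press. Origin on the table under the middle of the foot's front face; the throat opens to its own -x, the column stands on the +x side. Level bed 40 mm high, 80 mm wide, from x = -55 to +100 mm. The foot, 45 mm by 26 mm, hangs over it from x = 0 to +45 mm. The head over the foot starts at x = +3 mm, from 95 to 135 mm above the table, 50 mm wide
- channel (a point): point on the bed, 40 mm above the table, at the middle of the channel under the foot's front face (press x = 0, y = 0). The channel along the press's x is 30 mm wide between two steel cheeks 9 mm high, from x = -40 to +45 mm, flared in front from x = -55 mm. In the end the blade lies flat on the bed here pointing to the press's +x, its line at x = 0
- ram (a joint): downward travel of the ram with its foot, m: the gap between the bed and the foot is 16 mm minus this value (0 to 6 mm at the start, so a gap of 10 to 16 mm; about 11 mm when the foot rests on the 5 mm blade; stop at 14.5 mm). Balanced by a spring, it stays where it is left by friction; pushing it down takes about 4 N
- ram_knob (a point): centre of the top of the ram's black round knob, 44 mm across, 22.5 mm behind the foot's front face, 172 mm above the table when the ram's value is 0; push it straight down
- tin_rest: plain aluminium screw-lid tin, 51 mm across, 21 mm high, origin at the centre of its underside; a bystander, loose: beyond one end of the rest block
- tin_press: plain aluminium screw-lid tin, 51 mm across, 21 mm high, origin at the centre of its underside; a bystander, loose: beside the press
- tin_case: plain aluminium screw-lid tin, 51 mm across, 21 mm high, origin at the centre of its underside; a bystander, loose: near the front of the case
- bottle_press: small amber oil bottle with a black cap, 28 mm across, 65 mm high, origin at the centre of its underside; a bystander, loose: beside the front of the press
- bottle_case: small amber oil bottle with a black cap, 28 mm across, 65 mm high, origin at the centre of its underside; a bystander, loose: near the front of the case
- tub: white plastic tub, 94 mm across, 97 mm high, origin at the centre of its underside; a bystander, loose, at the back in the middle
- tub_lid: white lid of the tub lying flat, 90 mm across, 13 mm high, origin at the centre of its underside; a bystander, loose, beyond the other end of the rest block
Things that resemble listed ones, but are neither listed nor needed, are in the scene too. What is meant by the gauge is not green, red or turquoise, and is the larger of those in its own colour.

How it is judged:
On the way, in this order (a step that is already met when the one before it is completed fails the run):
1. the gauge lies flat across the wooden rest, let go (x of gauge in the frame of rest between -0.02 and 0.02 m and y of gauge in the frame of rest between -0.05 and 0.05 m and z of gauge in the frame of rest between 0.017 and 0.024 m and angle between gauge's own z axis and vertical below 0.06 rad and contact force between the fingers and gauge below 0.2 N), for 0.2 s.
2. the blade lies in the press's channel, its line level with the foot's front face, let go, the foot still raised (x of gauge_line in the frame of press between -0.004 and 0.004 m and y of gauge_line in the frame of press between -0.004 and 0.004 m and z of gauge_line in the frame of press between 0.0375 and 0.0435 m and x of gauge in the frame of press below -0.025 m and angle between the x axis of gauge and the x axis of press, either way round below 0.08 rad and contact force between the fingers and gauge below 0.2 N and value of joint ram below 0.009 m), for 0.2 s.
At the end, for the whole second after the job is handed in: The blade lies in the channel pointing into the press (within 0.08 rad), its engraved line within 4 mm of the foot's front face and of the channel's middle, on the bed; the ram is down on the blade (gap under 6.2 mm, so within about 1 mm of the blade); the gauge is let go and still (x of gauge_line in the frame of press between -0.004 and 0.004 m and y of gauge_line in the frame of press between -0.004 and 0.004 m and z of gauge_line in the frame of press between 0.0375 and 0.0435 m and x of gauge in the frame of press below -0.025 m and angle between the x axis of gauge and the x axis of press, either way round below 0.08 rad and contact force between the fingers and gauge below 0.2 N and value of joint ram between 0.0098 and 0.0125 m and linear speed of gauge below 0.01 m/s); the robot touches nothing.
It fails at once if a tin pushed more than 20 mm or tipped (distance of any of tin_rest, tin_press, tin_case from where it was at the start of the episode above 0.02 m or angle between any of tin_rest, tin_press, tin_case's own z axis and vertical above 0.5 rad).
It fails at once if a small bottle pushed more than 20 mm or tipped (distance of any of bottle_press, bottle_case from where it was at the start of the episode above 0.02 m or angle between any of bottle_press, bottle_case's own z axis and vertical above 0.5 rad).
It fails at once if the tub or its lid pushed more than 20 mm or tipped (distance of any of tub, tub_lid from where it was at the start of the episode above 0.02 m or angle between any of tub, tub_lid's own z axis and vertical above 0.5 rad).
It also fails if it takes over 69 s, if anything falls off the work surface, if the arm or the gripper's body presses on something with over 40 N, if the wrist force passes 120 N, or if a joint passes its speed limit or range.

## Robot

A 6-joint arm with a two-finger parallel gripper is mounted at the origin on the work surface. World frame = base frame: x ahead of the robot, y to its left, z up, the work surface at z = 0. Lengths are in m, angles in rad, forces in N, time in s.
With the tool pointing down it reaches from about 0.4 to 0.925 m from the base axis. Payload 12.5 kg.
Tool frame: the origin (TCP) lies midway between the tips of the shut fingers; the grasp point (between the pads) lies 19 mm behind it; z points along the fingers, y is the line along which they close (so a half turn about z gives the same grasp; the last joint's range is limited). The gripper opens to 95 mm and grips with 3 to 60 N. Pads are 20 mm wide; open, the fingers measure 119 mm over their backs; the gripper's body (75 mm by 180 mm) begins 59 mm behind the grasp point.
Start: joints at [1.098, 0.491, 1.559, -0, 1.092, -0.106], TCP at [0.224, 0.583, 0.215] pointing down, gripper open.
Joint ranges: [-3.1, 3.1], [-0.84, 2.19], [0.05, 2.79], [-1.13, 4.28], [0.06, 2.93], [-2.69, 2.69]. Speed limits (rad/s): [2.22, 2.22, 2.79, 3.14, 3.14, 3.14].

## Interface

Orientations are given as a unit quaternion [w, x, y, z].
In Python, from workcell import ctrl, cams, ticket gives the robot as it stands. The module is installed in compiled form; this text tells all that it offers.
- The arm moves only by the tool servo_tool, never from a script. Its argument "plan" is a list of rows, each a list of 7 numbers: the shift along the world's x, y, z in m, then the turn, a rotation vector about the world's x, y, z in rad, then the closure in counts, from 0 (fully open) to 255 (shut). A call has 1 to 12 rows; each row shifts and turns the commanded pose from where the row before left it; what a row does not reach is not made up. A row lasts 1/10 s, in which the tool goes at most 50 mm and 8.59 degrees, less where a joint would pass 70% of its speed; a pose out of reach is approached as far as the arm can. A call with a gripper value outside its range is refused whole. The fingers move at their own pace and stop on an object; "grip_force" is the grip in N (left out, the last holds). Time passes only in rows, so rows that do not move let the fingers close. It gives the time, the measured TCP pose, the force, the opening and the grip force at its end, in the units of the state.
- ctrl.get_obs(): the state, without advancing time (a new reading comes with each control period).
- cams.grab_frame(name): name is "scene" or "side" or "wrist"; returns the picture (420x560x3 uint8, blue, green, red); there is no depth.
- cams.camera_params(name): a dict with "intrinsics" (3x3 intrinsics, pixels), "k1" (the pictures are not rectified: a ray, as slopes to the right and down, at radius r is drawn at 1 + k1 r^2 times it, then the intrinsics apply), "extrinsics" (4x4, takes a point from world to camera coordinates). Camera axes: x right, y up, looking along -z (the intrinsics and any distortion apply to the point x, -y, -z); pixel columns grow to the right and rows downward; lengths in m; the calibration is good to about 2 mm. A picture is of the moment at which its call begins: read the wrist's pose just before it. camera_params takes no time and is no camera call; for the wrist camera it gives the pose at the moment of the call.
- ticket.finish_job(): hands the job in; it is judged then, once.
Trained networks look in the newest picture that a camera, given by its name, has taken for a name from the list of things; names that differ only in an ending like _2 or _b are one class to them, and where a whole thing is asked for, a point or a joint stands for the part that bears it (a point fixed in the world has none). Each returns a list of dicts, best first, with "confidence" (0 to 1); they miss things now and then, are a little off and sometimes report something else, mostly with a low value. They report only what shows in the picture. A call takes as long as a camera call. They do not tell look-alikes from the thing itself.
- cams.search_frame(target, camera): "box" ([left, top, right, bottom] in pixels, round what is visible of it).
- cams.regions_of(target, camera): "pixels" (420x560 bool, what is visible of it) and "box" ([left, top, right, bottom] in pixels, round what is visible of it).
The state is a dict: "t": time; "joints": joint angles; "joint_vel": joint speeds; "tau": joint torques, N m; "position": TCP position; "tool_rot": TCP orientation; "wrist_force": force on the tool from outside, world axes, zero at the start; "moment": the same for the moment, N m; "grip_width": finger opening in m; "grasp_force": force on a finger pad.
Only numpy, scipy, OpenCV 4.12 (cv2) and the standard library are available. Lean on these libraries where they do the work, as an engineer would, in place of code of your own. Each camera call takes 0.05 s, during which the arm holds its last target. There are 200 camera calls.

## Working session

There is one attempt and no reset: what is moved stays moved. The work goes in short steps, Python scripts to look and compute and a tool call to move; the robot and the scene stay as the last step left them, time stands still between calls to the robot, and variables do not carry over. Pictures are saved under pics/ and viewed, at most 11 in all, crops included, and the job is handed in when it is done.

Besides the shell and the picture viewer there is one more tool, called as name([rows], argument=value, ...), one row to a line, values as JSON. servo_tool: Moves the arm, as the interface text tells. Its arguments: {"type":"object","properties":{"plan":{"type":"array","items":{"type":"array","items":{"type":"number"}}},"grip_force":{"type":"number"}},"required":["plan"]}

```bash
mkdir -p pics; cat > h.py <<'E'
import numpy as np, cv2
from workcell import ctrl, cams, ticket
def par(n):
    p=cams.camera_params(n); return np.array(p["intrinsics"]),float(p["k1"]),np.array(p["extrinsics"])
def proj(P,c):
    K,k,E=c; P=np.atleast_2d(P); q=P@E[:3,:3].T+E[:3,3]
    s=np.c_[q[:,0],-q[:,1]]/(-q[:,2:3]); r2=(s**2).sum(1,keepdims=True); s=s*(1+k*r2)
    return s@K[:2,:2].T+K[:2,2]
def ray(uv,c):
    K,k,E=c; d=(np.atleast_2d(uv).astype(float)-K[:2,2])@np.linalg.inv(K[:2,:2]).T; s=d.copy()
    for _ in range(20): s=d/(1+k*(s**2).sum(1,keepdims=True))
    v=np.c_[s[:,0],-s[:,1],-np.ones(len(s))]@E[:3,:3]
    return -E[:3,:3].T@E[:3,3], v
def onz(uv,c,z):
    o,v=ray(uv,c); return o+v*((z-o[2])/v[:,2:3])
E
python3 - <<'E'
from h import *
import cv2
np.set_printoptions(precision=3,suppress=True)
for n in ["scene","side"]:
    im=cams.grab_frame(n); cv2.imwrite(f"pics/{n}0.png",im)
    c=par(n); print(n,"cam at",-c[2][:3,:3].T@c[2][:3,3],c[0][0,0],c[1])
    for t in ["gauge","case","rest","press","ram_knob","tin_rest","bottle_press","tub","tub_lid"]:
        print(t,[(np.round(d["box"]).tolist(),round(d["confidence"],2)) for d in cams.search_frame(t,n)][:5])
print(ctrl.get_obs())
E
```

```text
scene cam at [ 1.69  -0.263  1.035] 521.1309664951128 -0.12007071622350497
gauge [([411.0, 238.0, 455.0, 258.0], 0.81), ([296.0, 195.0, 342.0, 203.0], 0.72), ([379.0, 166.0, 419.0, 185.0], 0.69), ([402.0, 201.0, 428.0, 222.0], 0.62)]
case [([354.0, 221.0, 398.0, 270.0], 0.86)]
rest [([268.0, 230.0, 288.0, 259.0], 0.72)]
press [([161.0, 232.0, 222.0, 315.0], 0.75)]
ram_knob [([173.0, 235.0, 190.0, 251.0], 0.53)]
tin_rest []
bottle_press [([138.0, 262.0, 152.0, 285.0], 0.49), ([212.0, 263.0, 228.0, 281.0], 0.21)]
tub [([276.0, 263.0, 312.0, 309.0], 0.86)]
tub_lid [([264.0, 212.0, 293.0, 230.0], 0.59)]
side cam at [0.308 0.967 1.11 ] 387.5600618095383 0.03667495304755209
gauge [([304.0, 358.0, 358.0, 385.0], 0.98), ([318.0, 263.0, 333.0, 299.0], 0.77), ([187.0, 316.0, 225.0, 342.0], 0.68), ([250.0, 285.0, 271.0, 299.0], 0.67), ([246.0, 342.0, 285.0, 354.0], 0.53)]
case [([204.0, 247.0, 261.0, 301.0], 0.88)]
rest [([262.0, 219.0, 294.0, 240.0], 0.71)]
press [([248.0, 146.0, 291.0, 187.0], 0.82)]
ram_knob [([263.0, 144.0, 278.0, 171.0], 0.71), ([205.0, 247.0, 262.0, 302.0], 0.7)]
tin_rest [([243.0, 214.0, 261.0, 224.0], 0.48)]
bottle_press [([284.0, 153.0, 286.0, 166.0], 0.38)]
tub [([207.0, 193.0, 237.0, 223.0], 0.8)]
tub_lid [([292.0, 230.0, 312.0, 248.0], 0.7)]
{'t': 1.0, 'joints': array([ 1.098,  0.491,  1.559, -0.   ,  1.092, -0.106]), 'joint_vel': array([ 0.   ,  0.   ,  0.001,  0.   , -0.   ,  0.   ]), 'tau': array([ -0.001, -61.249, -25.843,   0.069,   0.045,  -0.   ]), 'position': array([0.224, 0.583, 0.215]), 'tool_rot': array([0.   , 0.182, 0.983, 0.   ]), 'wrist_force': array([-0.475,  0.237,  0.288]), 'moment': array([ 0.011, -0.057, -0.006]), 'grasp_force': 0.0, 'grip_width': 0.09542005306504504}
```

```bash
python3 - <<'E'
import cv2
a=cv2.imread("pics/scene0.png")[150:340,120:460]; b=cv2.imread("pics/side0.png")[130:400,150:400]
cv2.imwrite("pics/a.png",cv2.resize(a,(800,447),interpolation=cv2.INTER_CUBIC))
cv2.imwrite("pics/b.png",cv2.resize(b,(555,600),interpolation=cv2.INTER_CUBIC))
E
```

```text
(no output)
```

View pics/a.png

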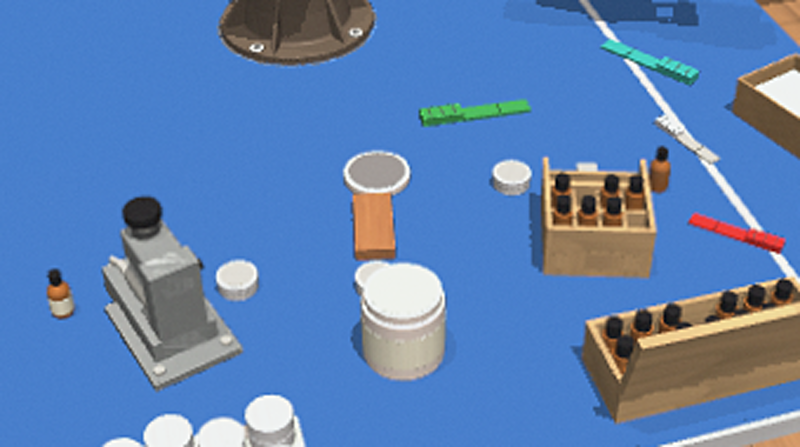

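View pics/b.png

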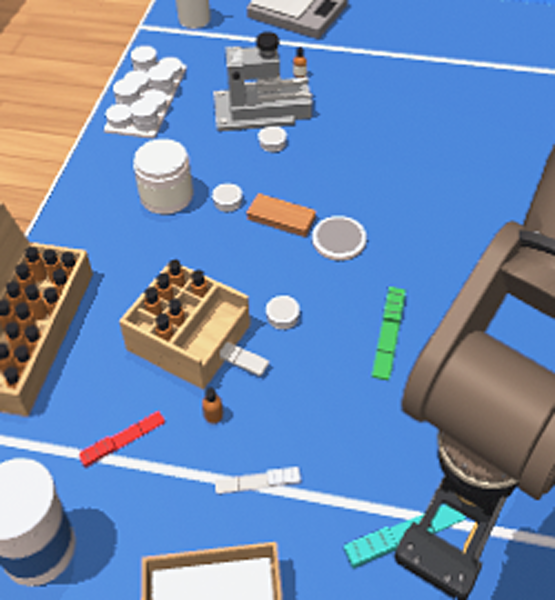

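The side crop shows the wanted gauge, light grey, sticking out of the case at about (245,360). The case front faces the robot and the rest block is at (281,213). The press is at (262,90) with its knob at (267,40), and its throat opens to the right, towards the robot. The other grey gauge at (258,480) is loose and is a look-alike.

```bash
python3 - <<'E'
from h import *
np.set_printoptions(precision=3,suppress=True)
c=par("side"); s=par("scene")
S=lambda u,v:(150+u/2.22,130+v/2.222)
A=lambda u,v:(120+u/2.353,150+v/2.353)
for n,(u,v),z in [("tip",(258,370),.017),("root",(228,352),.017),("rest0",(257,194),.02),("r1",(315,212),.02),("r2",(304,233),.02),("r3",(247,214),.02),("knob",(267,40),.17),
 ("bottle_case",(212,400),.03),("tin_case",(283,305),.021),("tin_rest",(228,190),.021),("lid",(339,235),.013),("tin_press",(272,133),.021),("tub",(160,150),.097),("bottle_press",(300,62),.04),
 ("case front R top",(249,307),.05),("case front L top",(207,355),.05)]:
    print(n,onz(S(u,v),c,z)[0])
print("scene")
for n,(u,v),z in [("rest",(355,195),.02),("rest",(392,195),.02),("rest",(395,246),.02),("rest",(355,246),.02),("knob",(142,210),.17),("tub",(403,290),.097),("bp",(60,300),.03),("tinp",(237,272),.021),
 ("caseR",(545,160),.075),("caseL",(645,165),.075),("base L",(158,382),.005),("base R",(242,350),.005)]:
    print(n,onz(A(u,v),s,z)[0])
w=par("wrist"); print(w[0],w[1],-w[2][:3,:3].T@w[2][:3,3], w[2][:3,:3])
E
```

```text
tip [0.501 0.308 0.017]
root [0.551 0.286 0.017]
rest0 [ 0.579 -0.034  0.02 ]
r1 [ 0.472 -0.01   0.02 ]
r2 [0.482 0.04  0.02 ]
r3 [0.585 0.015 0.02 ]
knob [ 0.608 -0.276  0.17 ]
bottle_case [0.551 0.375 0.03 ]
tin_case [0.487 0.191 0.021]
tin_rest [ 0.631 -0.033  0.021]
lid [0.424 0.028 0.013]
tin_press [ 0.585 -0.191  0.021]
tub [ 0.746 -0.034  0.097]
bottle_press [ 0.569 -0.387  0.04 ]
case front R top [0.532 0.225 0.05 ]
case front L top [0.572 0.317 0.05 ]
scene
rest [ 0.481 -0.016  0.02 ]
rest [0.494 0.03  0.02 ]
rest [0.591 0.009 0.02 ]
rest [ 0.578 -0.039  0.02 ]
knob [ 0.621 -0.285  0.17 ]
tub [ 0.747 -0.022  0.097]
bp [ 0.588 -0.399  0.03 ]
tinp [ 0.586 -0.188  0.021]
caseR [0.545 0.219 0.075]
caseL [0.59  0.338 0.075]
base L [ 0.724 -0.301  0.005]
base R [ 0.7   -0.202  0.005]
[[300.832   0.    275.564]
 [  0.    300.832 208.45 ]
 [  0.      0.      1.   ]] -0.032794814306838 [0.152 0.611 0.384] [[ 0.359  0.933 -0.001]
 [-0.898  0.345 -0.272]
 [-0.253  0.098  0.962]]
```

servo_tool([
  [0.03,-0.03,0.005,0,0,0,60],
  [0.03,-0.03,0.005,0,0,0,60],
  [0.03,-0.03,0.005,0,0,0,60],
  [0.03,-0.03,0.005,0,0,0,60],
  [0.03,-0.03,0.005,0,0,0,90],
  [0.03,-0.03,0.005,0,0,0,90],
  [0.03,-0.03,0,0,0,0,90],
  [0.03,-0.03,0,0,0,0,90],
  [0.03,-0.03,0,0,0,0,90],
  [0,0,0,0,0,0,90],
  [0,0,0,0,0,0,90],
], grip_force=50)

```text
t: 2.1
position: [0.4945, 0.3128, 0.2445]
tool_rot: [-0.0, 0.183, 0.983, 0.0]
wrist_force: [-0.1, -0.1, 0.3]
grip_width: 0.0615
grasp_force: 0.0
```

```bash
python3 - <<'E'
from h import *
import pickle
np.set_printoptions(precision=3,suppress=True)
w=par("wrist"); im=cams.grab_frame("wrist"); o=ctrl.get_obs(); print(o['t'],o['position'],o['tool_rot'],o['grip_width'])
R=cams.regions_of("gauge","wrist"); G=max(R,key=lambda r:r['confidence'])
for t in ["gauge","rest","case","tin_case","bottle_case","tub_lid"]:
    for r in cams.regions_of(t,"wrist"):
        ys,xs=np.nonzero(r['pixels']); print(t,round(r['confidence'],2),r['box'],len(xs),onz([(xs.mean(),ys.mean())],w,.017)[0])
        if t in("gauge","rest") and len(xs)>50:
            z=.017 if t=="gauge" else .02
            P=onz(np.c_[xs,ys],w,z)[:,:2].astype(np.float32); print(cv2.minAreaRect(P*1000), )
            print(cv2.boxPoints(cv2.minAreaRect(P*1000)))
cv2.imwrite("pics/w1.png",im); pickle.dump(w,open("w1.pkl","wb"))
E
```

```text
2.15 [0.494 0.313 0.245] [-0.     0.183  0.983  0.   ] 0.06148157503722848
gauge 0.91 [361.9, 235.5, 414.6, 260.7] 639 [0.64  0.42  0.017]
((646.2931518554688, 424.6612243652344), (88.03113555908203, 20.381418228149414), 43.48118209838867)
[[607.343 401.768]
 [621.368 386.979]
 [685.243 447.555]
 [671.219 462.343]]
gauge 0.78 [345.2, 83.4, 403.4, 154.9] 1199 [0.464 0.459 0.017]
((465.95635986328125, 460.2146911621094), (107.19808197021484, 18.762514114379883), 17.057676315307617)
[[411.963 453.461]
 [417.467 435.524]
 [519.949 466.969]
 [514.446 484.906]]
gauge 0.69 [41.2, 175.4, 104.2, 240.0] 3112 [0.424 0.035 0.017]
((424.80419921875, 34.41468048095703), (93.00144958496094, 86.90149688720703), 69.14543914794922)
[[367.646   6.429]
 [448.854 -24.508]
 [481.962  62.401]
 [400.754  93.337]]
gauge 0.65 [259.8, 187.1, 280.3, 232.4] 914 [0.526 0.292 0.017]
((527.2446899414062, 291.0670166015625), (25.904266357421875, 71.92536926269531), 73.54167175292969)
[[489.086 288.834]
 [558.064 268.457]
 [565.403 293.3  ]
 [496.425 313.677]]
gauge 0.63 [79.6, 59.3, 205.1, 121.8] 2836 [0.325 0.202 0.017]
((324.7623596191406, 201.154541015625), (161.42686462402344, 28.587919235229492), 86.95874786376953)
[[306.206 121.313]
 [334.754 119.796]
 [343.318 280.996]
 [314.771 282.513]]
rest 0.77 [59.9, 243.7, 102.3, 284.4] 1274 [0.498 0.004 0.017]
((501.33837890625, 8.820240020751953), (64.76866149902344, 61.49184036254883), 83.17427062988281)
[[466.961 -19.68 ]
 [528.018 -26.989]
 [535.715  37.321]
 [474.659  44.629]]
case 0.79 [223.6, 223.6, 325.0, 342.8] 8511 [0.63  0.258 0.017]
case 0.31 [57.9, 243.2, 102.3, 283.3] 1225 [0.497 0.005 0.017]
tin_case 0.62 [173.7, 190.6, 217.5, 226.9] 1139 [0.486 0.198 0.017]
bottle_case 0.88 [325.8, 194.4, 352.6, 221.5] 508 [0.553 0.382 0.017]
tub_lid 0.66 [39.5, 177.7, 103.4, 236.7] 3150 [0.424 0.035 0.017]
tub_lid 0.49 [221.0, 225.3, 327.6, 345.2] 8242 [0.629 0.258 0.017]
```

View pics/w1.png

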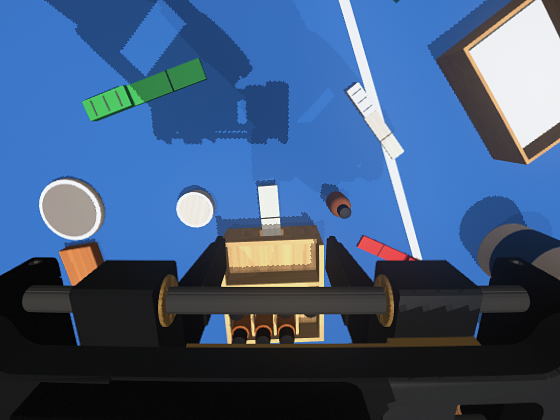

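The wrist picture shows the blade from (268,184) down to the case front at (270,230), with its line at about row 219. The bottle is at (340,205) and the tin at (195,209).

```bash
python3 - <<'E'
from h import *
import pickle
np.set_printoptions(precision=4,suppress=True)
w=pickle.load(open("w1.pkl","rb")); im=cv2.imread("pics/w1.png")
hsv=cv2.cvtColor(im,cv2.COLOR_BGR2HSV)
m=((hsv[...,1]<60)&(hsv[...,2]>150)); 
L=[];Rr=[]
for v in range(186,230,3):
    xs=np.nonzero(m[v,250:295])[0]+250
    if len(xs)>5: L.append((xs.min(),v+.5)); Rr.append((xs.max()+1,v+.5)); print(v,xs.min(),xs.max(),im[v,269])
for e in (L,Rr):
    P=onz(e,w,.017)[:,:2]; d=np.polyfit(P[:,0],P[:,1],1); print(d,np.arctan(d[0]),P[0],P[-1])
# case front-top edges
E
```

```text
186 260 276 [248 253 251]
189 258 276 [239 241 238]
192 259 277 [239 241 238]
195 259 277 [239 241 239]
198 259 277 [238 241 238]
201 259 277 [237 241 238]
204 260 278 [237 241 239]
207 260 278 [236 241 238]
210 260 278 [234 241 239]
213 261 279 [233 241 239]
216 261 279 [239 247 245]
219 261 279 [241 249 247]
222 261 279 [235 242 240]
225 262 279 [146 155 161]
228 263 276 [141 149 154]
[-0.3071  0.4403] -0.297971339408281 [0.4909 0.2919] [0.5478 0.2734]
[-0.3234  0.4753] -0.3127817980811393 [0.4991 0.3131] [0.5549 0.2917]
```

servo_tool([
  [0.0355,-0.0221,-0.02,0,0,0.063,90],
  [0,0,-0.04,0,0,0,90],
  [0,0,-0.04,0,0,0,90],
  [0,0,-0.04,0,0,0,90],
  [0,0,-0.04,0,0,0,90],
  [0,0,-0.03,0,0,0,90],
  [0,0,-0.02,0,0,0,90],
  [0,0,-0.0105,0,0,0,90],
  [0,0,0,0,0,0,90],
  [0,0,0,0,0,0,90],
])

```text
t: 3.5
position: [0.53, 0.2917, 0.005]
tool_rot: [0.0, 0.151, 0.989, 0.0]
wrist_force: [0.6, 0.4, 0.3]
grip_width: 0.0614
grasp_force: 0.0
```

servo_tool([
  [0,0,0,0,0,0,255],
  [0,0,0,0,0,0,255],
  [0,0,0,0,0,0,255],
  [0,0,0,0,0,0,255],
  [0,0,0,0,0,0,255],
  [0,0,0,0,0,0,255],
  [0,0,0,0,0,0,255],
], grip_force=55)

```text
t: 4.2
position: [0.5296, 0.2913, 0.0042]
tool_rot: [0.0, 0.151, 0.988, 0.0]
wrist_force: [-0.7, -1.2, 1.5]
grip_width: 0.025
grasp_force: 55.0
```

servo_tool([
  [-0.004,0.0012,0.002,0,0,0,255],
  [-0.0191,0.006,0,0,0,0,255],
  [-0.0191,0.006,0,0,0,0,255],
  [-0.0191,0.006,0,0,0,0,255],
  [-0.0191,0.006,0,0,0,0,255],
  [-0.0191,0.006,0,0,0,0,255],
  [-0.0191,0.006,0,0,0,0,255],
  [0,0,0,0,0,0,255],
  [0,0,0.03,0,0,0,255],
  [0,0,0.04,0,0,0,255],
  [0,0,0.04,0,0,0,255],
  [0,0,0.04,0,0,0,255],
])

```text
t: 5.4
position: [0.4111, 0.3284, 0.1578]
tool_rot: [0.0, 0.151, 0.988, 0.0]
wrist_force: [0.9, 0.4, -2.0]
grip_width: 0.0253
grasp_force: 55.0
```

```bash
python3 - <<'E'
from h import *
np.set_printoptions(precision=4,suppress=True)
o=ctrl.get_obs(); print(o['t'],o['position'],o['grip_width'],o['joints'])
w=par("wrist"); im=cams.grab_frame("wrist")
a=cams.grab_frame("side"); b=cams.grab_frame("scene")
cv2.imwrite("pics/w2.png",im); cv2.imwrite("pics/s2.png",a);cv2.imwrite("pics/sc2.png",b)
x=np.hstack([cv2.resize(im,(400,300)),cv2.resize(a[130:400,150:510],(400,300))]);cv2.imwrite("pics/v2.png",x)
E
```

```text
5.4 [0.4111 0.3284 0.1578] 0.02527739457828508 [ 0.5485  0.4219  1.8651 -0.      0.8543 -0.7184]
```

View pics/v2.png

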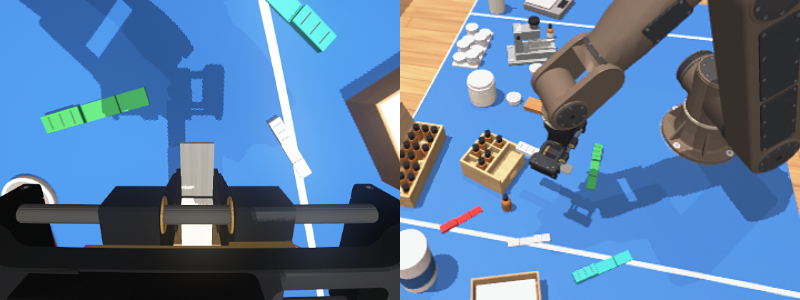

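```bash
python3 - <<'E'
from h import *
np.set_printoptions(precision=4,suppress=True)
w=par("wrist"); im=cv2.imread("pics/w2.png"); o=ctrl.get_obs()
g=cv2.cvtColor(im,cv2.COLOR_BGR2GRAY).astype(int); hsv=cv2.cvtColor(im,cv2.COLOR_BGR2HSV)
print([(v,g[v,278]) for v in range(190,300,2)])
zt=o['position'][2]+.008+.005
for v in range(204,236,6):
    r=np.nonzero(hsv[v,230:320,1]<70)[0]+230; print(v,r.min(),r.max())
P=onz([(277,199.5),(277,277)],w,zt); a=np.array([-np.cos(-.305),-np.sin(-.305)])
print(P,(P[:,:2]-o['position'][:2])@a,(P[:,:2]-o['position'][:2])@[-a[1],a[0]])
E
```

```text
[(190, np.int64(137)), (192, np.int64(137)), (194, np.int64(137)), (196, np.int64(138)), (198, np.int64(130)), (200, np.int64(105)), (202, np.int64(185)), (204, np.int64(184)), (206, np.int64(186)), (208, np.int64(185)), (210, np.int64(184)), (212, np.int64(185)), (214, np.int64(185)), (216, np.int64(184)), (218, np.int64(184)), (220, np.int64(184)), (222, np.int64(184)), (224, np.int64(183)), (226, np.int64(185)), (228, np.int64(184)), (230, np.int64(184)), (232, np.int64(184)), (234, np.int64(184)), (236, np.int64(184)), (238, np.int64(184)), (240, np.int64(184)), (242, np.int64(183)), (244, np.int64(183)), (246, np.int64(182)), (248, np.int64(184)), (250, np.int64(183)), (252, np.int64(183)), (254, np.int64(183)), (256, np.int64(182)), (258, np.int64(182)), (260, np.int64(182)), (262, np.int64(182)), (264, np.int64(182)), (266, np.int64(183)), (268, np.int64(182)), (270, np.int64(182)), (272, np.int64(182)), (274, np.int64(136)), (276, np.int64(44)), (278, np.int64(189)), (280, np.int64(181)), (282, np.int64(181)), (284, np.int64(179)), (286, np.int64(170)), (288, np.int64(58)), (290, np.int64(68)), (292, np.int64(77)), (294, np.int64(74)), (296, np.int64(90)), (298, np.int64(89))]
204 252 299
210 252 299
216 252 299
222 253 299
228 253 298
234 253 298
[[0.3761 0.3414 0.1713]
 [0.4201 0.3277 0.1713]] [ 0.038  -0.0081] [-0.001  -0.0011]
```

servo_tool([
  [0.0131,-0.0287,0,0,0,-0.1358,255],
  [0.0131,-0.0287,0,0,0,-0.1358,255],
  [0.0131,-0.0287,0,0,0,-0.1358,255],
  [0.0131,-0.0287,0,0,0,-0.1358,255],
  [0.0131,-0.0287,0,0,0,-0.1358,255],
  [0.0131,-0.0287,0,0,0,-0.1358,255],
  [0.0131,-0.0287,0,0,0,-0.1358,255],
  [0.0131,-0.0287,0,0,0,-0.1358,255],
  [0.0131,-0.0287,0,0,0,-0.1358,255],
  [0.0131,-0.0287,0,0,0,-0.1358,255],
  [0,0,0,0,0,-0.1358,255],
  [0,0,0,0,0,0,255],
])

```text
t: 6.75
position: [0.5417, 0.0407, 0.1545]
tool_rot: [-0.001, 0.784, 0.621, -0.001]
wrist_force: [0.1, -0.4, -1.2]
grip_width: 0.0251
grasp_force: 55.0
```

```bash
python3 - <<'E'
from h import *
np.set_printoptions(precision=4,suppress=True)
o=ctrl.get_obs(); print(o['t'],o['position'],o['tool_rot'],o['joints'])
w=par("wrist"); im=cams.grab_frame("wrist"); cv2.imwrite("pics/w3.png",im)
for r in cams.regions_of("rest","wrist"):
    ys,xs=np.nonzero(r['pixels']); P=onz(np.c_[xs,ys],w,.02)[:,:2].astype(np.float32); print(r['confidence'],r['box'],cv2.minAreaRect(P*1000))
a=cams.grab_frame("side"); cv2.imwrite("pics/v3.png",np.hstack([cv2.resize(im,(400,300)),cv2.resize(a[130:310,210:450],(400,300))]))
E
```

```text
6.75 [0.5417 0.0407 0.1545] [-0.0008  0.7837  0.6211 -0.0009] [-0.0467  0.4489  1.8264 -0.      0.8686  0.1839]
0.63 [225.0, 214.5, 324.8, 258.8] ((532.0706176757812, 0.15725326538085938), (53.11793518066406, 109.62078857421875), 76.86004638671875)
```

View pics/v3.png

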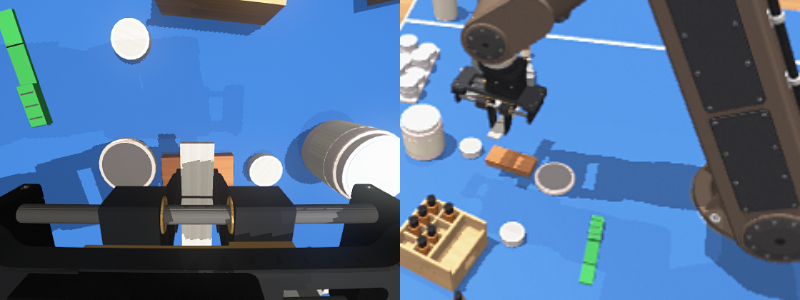

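servo_tool([
  [0,0,-0.035,0,0,0,255],
  [0,0,-0.04,0,0,0,255],
  [0,0,-0.035,0,0,0,255],
  [0,0,-0.02,0,0,0,255],
  [0,0,-0.008,0,0,0,255],
  [0,0,0,0,0,0,255],
  [0,0,0,0,0,0,255],
])

```text
t: 7.6
position: [0.5425, 0.0418, 0.019]
tool_rot: [0.0, 0.782, 0.623, 0.0]
wrist_force: [0.7, -0.3, -1.6]
grip_width: 0.0251
grasp_force: 55.0
```

servo_tool([
  [0,0,-0.003,0,0,0,255],
  [0,0,-0.002,0,0,0,255],
  [0,0,0,0,0,0,255],
  [0,0,0,0,0,0,255],
])

```text
t: 8.0
position: [0.5421, 0.0415, 0.0134]
tool_rot: [0.0, 0.783, 0.623, 0.0]
wrist_force: [-0.2, -1.0, -2.4]
grip_width: 0.025
grasp_force: 55.0
```

servo_tool([
  [0,0,-0.0015,0,0,0,255],
  [0,0,0,0,0,0,255],
  [0,0,0,0,0,0,255],
])

```text
t: 8.3
position: [0.5422, 0.0415, 0.012]
tool_rot: [0.0, 0.783, 0.623, 0.0]
wrist_force: [0.3, -1.0, 4.6]
grip_width: 0.025
grasp_force: 55.0
```

servo_tool([
  [0,0,0,0,0,0,90],
  [0,0,0,0,0,0,90],
  [0,0,0,0,0,0,90],
  [0,0,0,0,0,0,90],
  [0,0,0,0,0,0,90],
  [0,0,0.03,0,0,0,90],
  [0,0,0.04,0,0,0,90],
  [-0.004,-0.018,0.04,0,0,0,90],
  [-0.008,-0.035,0.04,0,0,0,90],
  [-0.008,-0.036,0.03,0,0,0,90],
  [0,0,0,0,0,0,90],
  [0,0,0,0,0,0,90],
])

```text
t: 9.5
position: [0.5225, -0.0455, 0.1892]
tool_rot: [0.0, 0.783, 0.622, 0.0]
wrist_force: [-0.4, -1.0, -0.7]
grip_width: 0.0618
grasp_force: 0.0
```

```bash
python3 - <<'E'
from h import *
np.set_printoptions(precision=4,suppress=True)
o=ctrl.get_obs(); print(o['t'],o['position'],o['tool_rot'],o['joints'])
w=par("wrist"); im=cams.grab_frame("wrist"); cv2.imwrite("pics/w4.png",im)
for r in cams.regions_of("gauge","wrist"):
    ys,xs=np.nonzero(r['pixels']); P=onz(np.c_[xs,ys],w,.025)[:,:2].astype(np.float32); print(r['confidence'],r['box'],cv2.minAreaRect(P*1000))
a=cams.grab_frame("side"); cv2.imwrite("pics/s4.png",a)
print([(d['box'],d['confidence']) for d in cams.search_frame("gauge","side")])
cv2.imwrite("pics/v4.png",np.hstack([cv2.resize(im,(400,300)),cv2.resize(a[130:310,210:450],(400,300))]))
E
```

```text
9.5 [ 0.5225 -0.0455  0.1892] [0.0004 0.7831 0.6219 0.0004] [-0.2129  0.3785  1.8351  0.0001  0.9268  0.0155]
0.78 [266.2, 72.8, 287.3, 223.9] ((530.5553588867188, -2.1502151489257812), (162.94818115234375, 28.362903594970703), 77.45044708251953)
0.72 [24.4, 0.1, 76.9, 93.6] ((331.9159240722656, 158.29241943359375), (91.9965591430664, 34.55058288574219), 86.43379974365234)
[([307.2, 353.4, 358.6, 382.9], 0.96), ([246.6, 339.0, 286.3, 351.0], 0.8), ([316.8, 263.1, 334.9, 301.4], 0.8), ([261.0, 206.6, 288.9, 240.3], 0.68), ([189.0, 318.3, 228.2, 340.6], 0.65)]
```

View pics/v4.png

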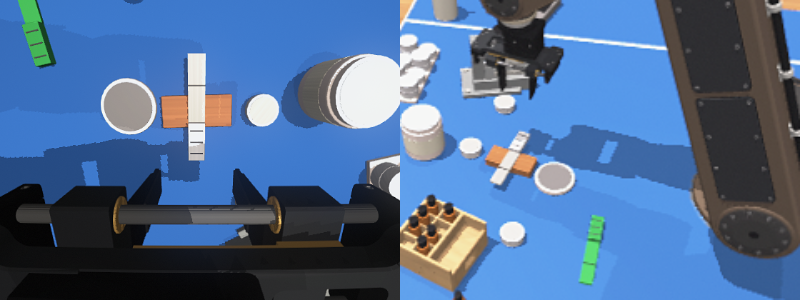

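servo_tool([
  [-0.0045,-0.016,-0.02,0,0,0,90],
  [0,0,-0.04,0,0,0,90],
  [0,0,-0.04,0,0,0,90],
  [0,0,-0.04,0,0,0,90],
  [0,0,-0.025,0,0,0,90],
  [0,0,-0.012,0,0,0,90],
  [0,0,0,0,0,0,90],
  [0,0,0,0,0,0,90],
  [0,0,0,0,0,0,255],
  [0,0,0,0,0,0,255],
  [0,0,0,0,0,0,255],
  [0,0,0,0,0,0,255],
])

```text
t: 10.9
position: [0.5182, -0.0611, 0.0124]
tool_rot: [0.0, 0.783, 0.623, 0.0]
wrist_force: [0.0, -0.8, -0.1]
grip_width: 0.0349
grasp_force: 0.0
```

servo_tool([
  [0,0,0,0,0,0,255],
  [0,0,0,0,0,0,255],
  [0,0,0,0,0,0,255],
])

```text
t: 11.2
position: [0.5182, -0.0611, 0.012]
tool_rot: [0.0, 0.783, 0.623, 0.0]
wrist_force: [0.1, 0.5, 3.7]
grip_width: 0.0255
grasp_force: 55.0
```

servo_tool([
  [0,0,0.03,0,0,0,255],
  [0,0,0.045,0,0,0,255],
  [0,0,0.045,0,0,0,255],
  [-0.01,0,0.045,0,0,-0.06,255],
  [-0.012,-0.01,0.023,0,0,-0.12,255],
  [-0.015,-0.02,0,0,0,-0.14,255],
  [-0.015,-0.02,0,0,0,-0.14,255],
  [-0.015,-0.02,0,0,0,-0.14,255],
  [-0.015,-0.02,0,0,0,-0.14,255],
  [-0.015,-0.02,0,0,0,-0.14,255],
  [-0.015,-0.025,0,0,0,-0.14,255],
  [-0.012,-0.025,0,0,0,-0.14,255],
])

```text
t: 12.4
position: [0.393, -0.2216, 0.1997]
tool_rot: [-0.0, 0.996, 0.089, -0.0]
wrist_force: [1.5, -0.2, -1.0]
grip_width: 0.0256
grasp_force: 55.0
```

servo_tool([
  [0,-0.006,0,0,0,-0.14,255],
  [0,0,0,0,0,-0.14,255],
  [0,0,0,0,0,-0.14,255],
  [0,0,0,0,0,0,255],
  [0,0,0,0,0,0,255],
])

```text
t: 12.9
position: [0.3939, -0.2269, 0.1997]
tool_rot: [-0.0, 0.993, -0.116, -0.0]
wrist_force: [0.3, -0.9, -2.8]
grip_width: 0.0259
grasp_force: 55.0
```

```bash
python3 - <<'E'
from h import *
import pickle
np.set_printoptions(precision=4,suppress=True)
o=ctrl.get_obs(); print(o['t'],o['position'],o['tool_rot'],o['joints'])
w=par("wrist"); im=cams.grab_frame("wrist"); cv2.imwrite("pics/w5.png",im); pickle.dump(w,open("w5.pkl","wb"))
for t in ["press","ram_knob","gauge","tin_press","bottle_press"]:
  for r in cams.regions_of(t,"wrist"): print(t,r['confidence'],r['box'])
E
```

```text
12.9 [ 0.3939 -0.2269  0.1997] [-0.0001  0.9933 -0.1156 -0.0002] [-0.6679  0.2695  1.9772 -0.0001  0.8954  1.1348]
press 0.66 [233.4, 1.7, 361.7, 54.6]
gauge 0.87 [250.2, 0.0, 306.8, 284.3]
tin_press 0.88 [170.1, 1.3, 221.8, 53.2]
bottle_press 0.48 [388.3, 0.0, 405.2, 4.3]
```

View pics/w5.png

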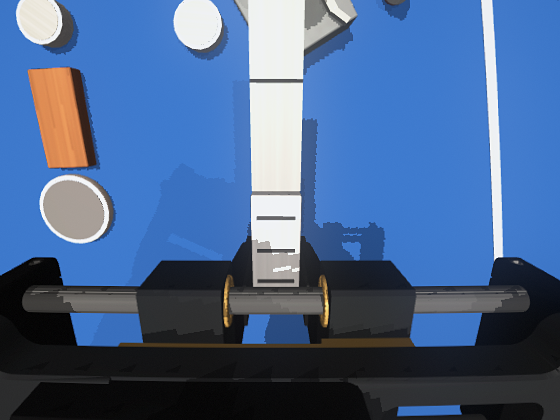

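The held gauge's line shows at row 80. The press is at the top, (235-355, 0-54), with its base edges slanting, so it is turned relative to the gauge. I need its yaw next, from enlarged first pictures.

```bash
python3 - <<'E'
import cv2,numpy as np
a=cv2.imread("pics/scene0.png")[228:318,155:230]; b=cv2.imread("pics/side0.png")[140:192,240:295]
a=cv2.resize(a,(400,480),interpolation=cv2.INTER_CUBIC); b=cv2.resize(b,(400,378),interpolation=cv2.INTER_CUBIC)
b=np.vstack([b,np.zeros((102,400,3),np.uint8)]); cv2.imwrite("pics/v6.png",np.hstack([a,b]))
E
```

```text
(no output)
```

View pics/v6.png

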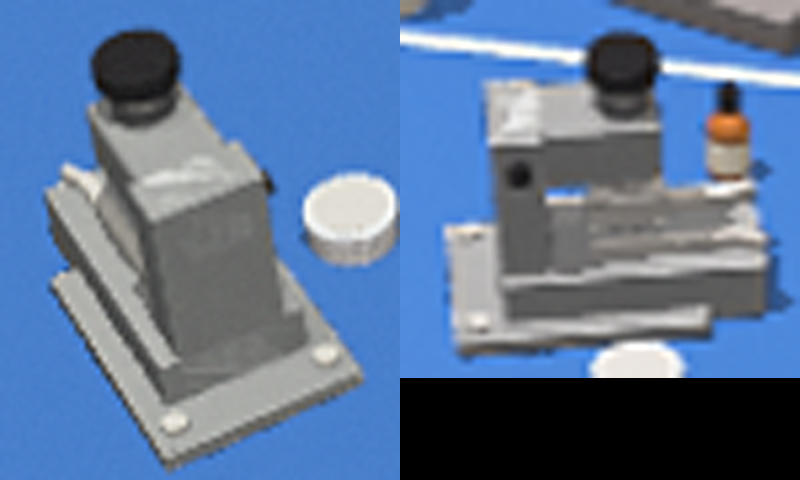

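```bash
cat > fit.py <<'E'
from h import *
from scipy.optimize import least_squares
import pickle
np.set_printoptions(precision=4,suppress=True)
c=par("side"); s=par("scene"); w=pickle.load(open("w5.pkl","rb"))
B="b"
obs=[(s,(165,371),(.1,-.04,.04)),(s,(303,316),(.1,.04,.04)),(s,(45,195),(-.055,-.04,.04)),(s,(92,105),(.003,-.025,.135)),(s,(148,215),(B,-.025,.135)),(s,(268,180),(B,.025,.135)),(s,(137,60),"k"),
(c,(768,258),(-.055,.04,.04)),(c,(505,285),(.1,.04,.04)),(c,(662,122),(.003,.025,.135)),(c,(662,188),(.003,.025,.095)),(c,(492,142),(B,.025,.135)),(c,(622,57),"k")]
def px(cm,u,v): return (155+u/5.333,228+v/5.333) if cm is s else (240+(u-400)/7.27,140+v/7.27)
def wp(q,p):
    if p=="k": p=(.0225,0,.172-q[3])
    p=np.array([q[4] if a is B else a for a in p],float)
    cs,sn=np.cos(q[2]),np.sin(q[2]); return np.array([q[0]+cs*p[0]-sn*p[1],q[1]+sn*p[0]+cs*p[1],p[2]])
def res(q): return np.concatenate([proj(wp(q,p),cm)[0]-px(cm,*uv) for cm,uv,p in obs])
if __name__=="__main__":
  for y0 in (-.2,-.6):
    f=least_squares(res,[.59,-.275,y0,.003,.09],loss="soft_l1"); q=f.x; print(q,f.cost)
  print(f.fun.reshape(-1,2))
  for p in [(-.055,-.04,.04),(-.055,.04,.04),(0,0,.04),(-.055,0,.04)]: print(p,wp(q,p),proj(wp(q,p),w))
E
python3 fit.py
```

```text
[ 0.5922 -0.2912  0.3188  0.0082  0.1008] 11.914911590724188
[ 0.5922 -0.2912  0.3188  0.0082  0.1008] 11.91491159072182
[[-0.5093 -1.0453]
 [ 0.816  -2.7067]
 [-0.4833 -1.5109]
 [-1.5834 -0.722 ]
 [ 3.0176 -0.1801]
 [-1.6481 -1.0683]
 [ 0.0403 -0.0214]
 [-0.9602  0.2686]
 [-1.2574 -0.0974]
 [-0.9019  0.1027]
 [-0.6725 -1.2789]
 [-1.4417 -0.5599]
 [-1.0342  0.0507]]
(-0.055, -0.04, 0.04) [ 0.5525 -0.3465  0.04  ] [[358.0405  11.8073]]
(-0.055, 0.04, 0.04) [ 0.5274 -0.2705  0.04  ] [[287.5617  57.8666]]
(0, 0, 0.04) [ 0.5922 -0.2912  0.04  ] [[293.7787 -18.8914]]
(-0.055, 0, 0.04) [ 0.54   -0.3085  0.04  ] [[322.3013  35.0629]]
```

The fit agrees with the wrist picture (bed corners predicted at (358,12) and (288,58)), giving a press yaw of about +0.32. I'll turn to that and look at the channel with the gauge held to one side.

servo_tool([
  [0.013,-0.014,0,0,0,0.138,255],
  [0.013,-0.014,0,0,0,0.138,255],
  [0.013,-0.014,0,0,0,0.138,255],
  [0.012,-0.013,0,0,0,0.137,255],
  [0,0,0,0,0,0,255],
  [0,0,0,0,0,0,255],
  [0,0,0,0,0,0,255],
])

```text
t: 13.9
position: [0.4445, -0.2813, 0.1998]
tool_rot: [-0.0, 0.988, 0.156, -0.0]
wrist_force: [-0.2, -0.4, -1.6]
grip_width: 0.0254
grasp_force: 55.0
```

```bash
python3 - <<'E'
from h import *
from fit import wp
import pickle
q=[.5922,-.2912,.3188,.0082,.1008]
np.set_printoptions(precision=4,suppress=True)
o=ctrl.get_obs(); print(o['t'],o['position'],o['tool_rot'],o['joints'])
w=par("wrist"); im=cams.grab_frame("wrist"); cv2.imwrite("pics/w7.png",im); pickle.dump(w,open("w7.pkl","wb"))
for p in [(-.055,-.04,.04),(-.055,.04,.04),(0,0,.04),(-.04,-.015,.049),(-.04,.015,.049),(0,.015,.049),(0,-.015,.049)]: print(p,proj(wp(q,p),w))
cr=im[0:200,180:447]; cv2.imwrite("pics/v7.png",cv2.resize(cr,(800,600),interpolation=cv2.INTER_CUBIC))
E
```

```text
13.9 [ 0.4445 -0.2813  0.1998] [-0.0002  0.9878  0.1556 -0.0002] [-0.6899  0.3684  1.8177 -0.0001  0.956   0.5685]
(-0.055, -0.04, 0.04) [[366.4565 117.5001]]
(-0.055, 0.04, 0.04) [[290.4879 117.748 ]]
(0, 0, 0.04) [[330.5672  60.8947]]
(-0.04, -0.015, 0.049) [[345.4388 101.9708]]
(-0.04, 0.015, 0.049) [[315.7744 102.0472]]
(0, 0.015, 0.049) [[316.8471  59.0983]]
(0, -0.015, 0.049) [[347.4942  59.073 ]]
```

View pics/v7.png

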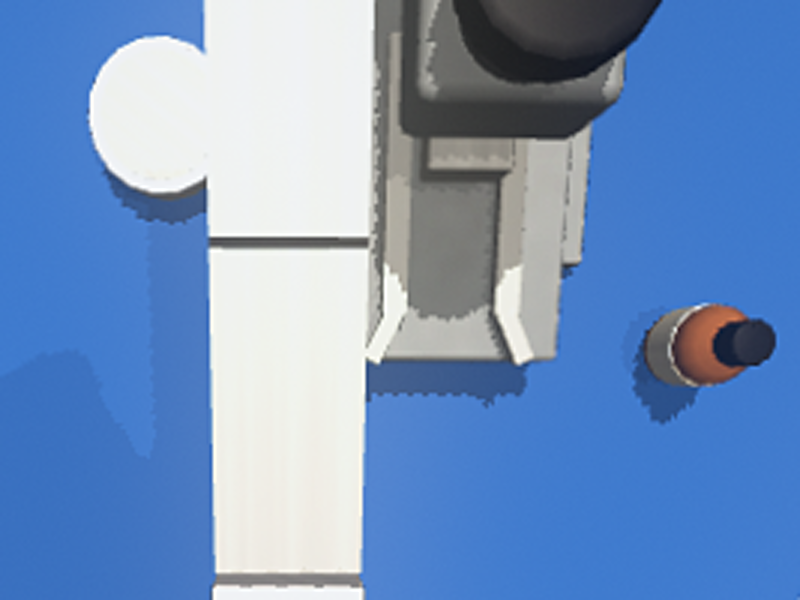

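The enlarged crop shows:
- the channel cheeks, with inner knees at (408,307) and (496,310)
- the bed's front edge at row 358
- the foot's top front edge at row 172, from 430 to 510
- the head's front bottom edge at row 137

In full-frame pixels these are a third of that, plus 180 in u.

```bash
python3 - <<'E'
from h import *
from scipy.optimize import least_squares
import pickle
np.set_printoptions(precision=4,suppress=True)
w=pickle.load(open("w7.pkl","rb"))
def wp(q,p):
    cs,sn=np.cos(q[2]),np.sin(q[2]); return np.array([q[0]+cs*p[0]-sn*p[1],q[1]+sn*p[0]+cs*p[1],q[3] if p[2] is None else p[2]])
ob=[((556,358),(-.055,-.04,.04)),((408,307),(-.04,.015,.049)),((496,310),(-.04,-.015,.049)),((403,137),(.003,.025,.095)),((430,171),(0,.013,None)),((510,173),(0,-.013,None))]
U=np.array([(180+u/2.996,v/3) for (u,v),_ in ob])
f=lambda q:(np.array([proj(wp(q,p),w)[0] for _,p in ob])-U).ravel()
r=least_squares(f,[.59,-.29,.32,.06]); print(r.x); print(r.fun.reshape(-1,2))
q=r.x; print("right cheek x=0",proj(wp(q,(0,-.015,.049)),w), "foot bottom",proj(wp(q,(0,.013,.052)),w))
ob=ob[:3]; U=U[:3]
r=least_squares(lambda q:np.r_[f(np.r_[q,.06])],[.59,-.29,.32]);print("bed only",r.x,r.fun)
# gauge in hand: line, tip edges
im=cv2.imread("pics/w7.png"); g=cv2.cvtColor(im,cv2.COLOR_BGR2GRAY)
print([(v,g[v,275]) for v in range(76,86)],[(v,g[v,275]) for v in range(188,198)])
hsv=cv2.cvtColor(im,cv2.COLOR_BGR2HSV)
E=[]
for v in (90,110,130,150,170,185):
    m=np.nonzero((hsv[v,230:320,1]<45)&(g[v,230:320]>170))[0]+230; E.append(((m.min()+m.max()+1)/2,v+.5)); print(v,m.min(),m.max())
o=ctrl.get_obs(); z=o['position'][2]+.013
P=onz(E,w,z)[:,:2]; k=np.polyfit(P[:,0],P[:,1],1); print("gauge yaw",np.arctan(k[0]))
L=onz([(276,80.3)],w,z)[0]; print("line",L, L[:2]-o['position'][:2])
E
```

```text
[ 0.5915 -0.2931  0.291   0.064 ]
[[ 0.7084  0.5027]
 [-0.006   0.5941]
 [ 0.2098  0.3841]
 [-0.3787 -1.0146]
 [-0.7647 -0.1398]
 [ 0.3832  0.0284]]
right cheek x=0 [[348.9638  60.9488]] foot bottom [[320.8858  59.4843]]
bed only [ 0.592  -0.2928  0.2853] [ 0.3612  0.1846 -0.2815 -0.0653 -0.0631 -0.0968]
[(76, np.uint8(242)), (77, np.uint8(245)), (78, np.uint8(241)), (79, np.uint8(88)), (80, np.uint8(97)), (81, np.uint8(94)), (82, np.uint8(138)), (83, np.uint8(229)), (84, np.uint8(245)), (85, np.uint8(242))] [(188, np.uint8(235)), (189, np.uint8(237)), (190, np.uint8(242)), (191, np.uint8(150)), (192, np.uint8(126)), (193, np.uint8(130)), (194, np.uint8(134)), (195, np.uint8(175)), (196, np.uint8(248)), (197, np.uint8(243))]
90 250 314
110 250 319
130 251 301
150 251 300
170 251 300
185 252 299
gauge yaw 0.2231514063407387
line [ 0.5366 -0.2513  0.2129] [0.0921 0.0301]
```

```bash
python3 - <<'E'
from h import *
import pickle
np.set_printoptions(precision=4,suppress=True)
w=pickle.load(open("w7.pkl","rb")); im=cv2.imread("pics/w7.png"); g=cv2.cvtColor(im,cv2.COLOR_BGR2GRAY).astype(float)
big=cv2.GaussianBlur(g,(0,0),.7)
for name,lo,hi,z,v0,v1 in [("R inner",340,352,.049,64,96),("L inner",310,322,.049,64,92),("bed right",358,372,.04,70,116)]:
    E=[]
    for v in range(v0,v1,4):
        d=np.gradient(big[v,lo:hi]); i=np.argmax(abs(d)); 
        if 0<i<len(d)-1: a,b,c=abs(d[i-1:i+2]); i=i+.5*(a-c)/(a-2*b+c)
        E.append((lo+i+.5,v+.5))
    E=np.array(E); P=onz(E,w,z)[:,:2]; k=np.polyfit(P[:,0],P[:,1],1); a=np.arctan(k[0])
    print(name,np.round(E[:,0],1),"yaw",a,"n-offset",P.mean(0)@[-np.sin(.3),np.cos(.3)])
for q in ([.5915,-.2931],[.592,-.2928],[.5922,-.2912]): print(np.array(q)@[-np.sin(.3),np.cos(.3)],np.array(q)@[np.cos(.3),np.sin(.3)])
E
```

```text
R inner [347.4 347.3 347.1 346.8 346.6 346.5 346.3 346.7] yaw 0.3297493353016013 n-offset -0.4687959463623469
L inner [317.  316.8 316.7 316.6 316.4 316.4 316.1] yaw 0.30972437467908637 n-offset -0.4386513579490514
bed right [367.5 367.3 369.5 368.7 366.5 367.2 367.2 366.4 366.1 366.4 365.5 365.2] yaw 0.31587732998134255 n-offset -0.4925729462383922
-0.4548093272028975 0.47846456074535737
-0.4546704863594904 0.4790308850519185
-0.45320105201822175 0.47969478468040166
```

servo_tool([
  [-0.0167,-0.0248,0,0,0,0.003,255],
  [-0.0165,-0.0248,-0.02,0,0,0,255],
  [-0.0165,-0.0248,-0.03,0,0,0,255],
  [0,0,-0.04,0,0,0,255],
  [0,0,-0.04,0,0,0,255],
  [0,0,-0.025,0,0,0,255],
  [0,0,-0.01,0,0,0,255],
  [0,0,0,0,0,0,255],
  [0,0,0,0,0,0,255],
  [0,0,0,0,0,0,255],
])

```text
t: 14.95
position: [0.3959, -0.3568, 0.0363]
tool_rot: [0.001, 0.987, 0.158, 0.001]
wrist_force: [0.3, 0.4, -1.6]
grip_width: 0.0255
grasp_force: 55.0
```

servo_tool([
  [0.012,0.0047,-0.001,0,0,0,255],
  [0.012,0.0042,0,0,0,0,255],
  [0.012,0.004,0,0,0,0,255],
  [0.012,0.004,0,0,0,0,255],
  [0,0,0,0,0,0,255],
  [0,0,0,0,0,0,255],
])

```text
t: 15.55
position: [0.4436, -0.3391, 0.0337]
tool_rot: [-0.0, 0.987, 0.159, -0.0]
wrist_force: [-0.2, -0.2, -1.7]
grip_width: 0.026
grasp_force: 55.0
```

servo_tool([
  [0.012,0.0037,0,0,0,0,255],
  [0.012,0.0037,0,0,0,0,255],
  [0.012,0.0037,0,0,0,0,255],
  [0.012,0.0037,0,0,0,0,255],
  [0.0058,0.0022,0,0,0,0,255],
  [0,0,0,0,0,0,255],
  [0,0,0,0,0,0,255],
])

```text
t: 16.25
position: [0.497, -0.3223, 0.0337]
tool_rot: [-0.0, 0.987, 0.159, -0.0]
wrist_force: [0.1, 1.1, -1.8]
grip_width: 0.0255
grasp_force: 55.0
```

```bash
python3 - <<'E'
from h import *
import pickle
np.set_printoptions(precision=4,suppress=True)
o=ctrl.get_obs(); print(o['t'],o['position'],o['tool_rot'],o['wrist_force'])
w=par("wrist"); im=cams.grab_frame("wrist"); cv2.imwrite("pics/w8.png",im)
O=np.array([.5916,-.2916]); a=np.array([np.cos(.316),np.sin(.316)]); n=np.array([-a[1],a[0]])
for x,y,z in [(0,0,.0467),(-.04,.015,.049),(-.04,-.015,.049),(-.055,.04,.04),(0,.013,.064),(0,-.013,.064),(.003,.025,.095)]:
    print((x,y,z),proj(np.r_[O+x*a+y*n,z],w))
cv2.imwrite("pics/v8.png",cv2.resize(im[0:200,150:417],(800,600),interpolation=cv2.INTER_CUBIC))
E
```

```text
16.25 [ 0.497  -0.3223  0.0337] [-0.0001  0.9874  0.1585 -0.0002] [ 0.1225  1.0777 -1.824 ]
(0, 0, 0.0467) [[277.4398  74.8204]]
(-0.04, 0.015, 0.049) [[247.6758 158.6237]]
(-0.04, -0.015, 0.049) [[306.6754 158.7514]]
(-0.055, 0.04, 0.04) [[204.4506 184.1051]]
(0, 0.013, 0.064) [[247.208   68.5464]]
(0, -0.013, 0.064) [[308.14    68.6943]]
(0.003, 0.025, 0.095) [[201.5595  42.2657]]
```

View pics/v8.png

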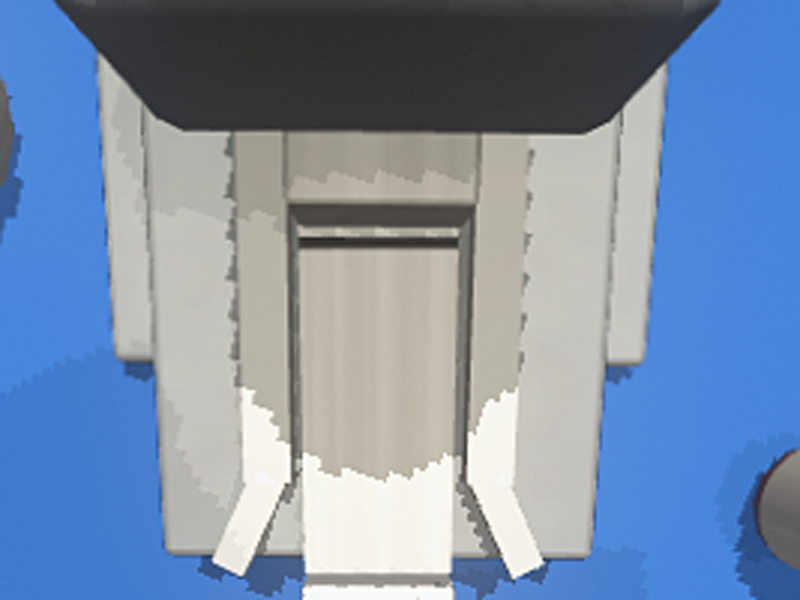

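The view shows the blade centred in the channel. The line is at row 242 of the crop (80.7 full-frame) and should be at 74.8 for x=0, so it is about 2.7 mm short. I'll advance and lower.

servo_tool([
  [0.0026,0.0008,0,0,0,0,255],
  [0,0,0,0,0,0,255],
  [0,0,-0.001,0,0,0,255],
  [0,0,-0.0007,0,0,0,255],
  [0,0,0,0,0,0,255],
  [0,0,0,0,0,0,255],
])

```text
t: 16.9
position: [0.4997, -0.3217, 0.0322]
tool_rot: [0.0, 0.987, 0.158, -0.0]
wrist_force: [0.1, 0.4, -1.7]
grip_width: 0.0255
grasp_force: 55.0
```

```bash
cat > ln.py <<'E'
from h import *
np.set_printoptions(precision=4,suppress=True)
o=ctrl.get_obs(); print(o['t'],o['position'],o['wrist_force'])
w=par("wrist"); im=cams.grab_frame("wrist"); g=cv2.cvtColor(im,cv2.COLOR_BGR2GRAY)
O=np.array([.5916,-.2916]); a=np.array([np.cos(.316),np.sin(.316)]); n=np.array([-a[1],a[0]])
print([(v,int(g[v,270]),int(g[v,282])) for v in range(60,95)])
print(proj(np.r_[O,.045],w),proj(np.r_[O-.005*a,.045],w))
E
python3 ln.py
```

```text
16.9 [ 0.4997 -0.3217  0.0322] [ 0.0861  0.4021 -1.6845]
[(60, 160, 153), (61, 159, 153), (62, 161, 153), (63, 161, 153), (64, 160, 152), (65, 160, 153), (66, 159, 176), (67, 184, 175), (68, 183, 175), (69, 182, 176), (70, 182, 176), (71, 183, 176), (72, 182, 176), (73, 152, 150), (74, 122, 120), (75, 70, 72), (76, 72, 71), (77, 71, 73), (78, 72, 72), (79, 73, 73), (80, 72, 74), (81, 59, 66), (82, 75, 75), (83, 138, 139), (84, 170, 173), (85, 183, 186), (86, 182, 184), (87, 182, 184), (88, 181, 185), (89, 181, 184), (90, 182, 185), (91, 182, 184), (92, 182, 184), (93, 182, 184), (94, 182, 185)]
[[276.6856  80.8922]] [[276.6598  91.7981]]
```

servo_tool([
  [0.0003,0.0001,-0.0005,0,0,0,255],
  [0,0,-0.0004,0,0,0,255],
  [0,0,0,0,0,0,255],
  [0,0,0,0,0,0,255],
])

```text
t: 17.35
position: [0.4999, -0.3217, 0.0318]
tool_rot: [0.0, 0.987, 0.158, -0.0]
wrist_force: [-4.1, -0.1, 5.6]
grip_width: 0.0254
grasp_force: 55.0
```

servo_tool([
  [0,0,0,0,0,0,110],
  [0,0,0,0,0,0,110],
  [0,0,0,0,0,0,110],
  [0,0,0,0,0,0,110],
  [0,0,0,0,0,0,110],
  [0,0,0,0,0,0,110],
])

```text
t: 17.95
position: [0.5001, -0.3216, 0.0312]
tool_rot: [0.0, 0.987, 0.158, 0.0]
wrist_force: [-0.1, -1.4, -1.1]
grip_width: 0.0539
grasp_force: 0.0
```

```bash
python3 ln.py; python3 -c "
from h import *
print(ctrl.get_obs()['grip_width'],ctrl.get_obs()['grasp_force'])"
```

```text
17.95 [ 0.5001 -0.3216  0.0312] [-0.1267 -1.4438 -1.0987]
[(60, 158, 153), (61, 160, 153), (62, 160, 154), (63, 159, 153), (64, 160, 152), (65, 160, 152), (66, 159, 177), (67, 161, 176), (68, 183, 175), (69, 182, 176), (70, 181, 176), (71, 183, 176), (72, 182, 177), (73, 171, 170), (74, 144, 140), (75, 106, 108), (76, 69, 65), (77, 71, 72), (78, 72, 72), (79, 73, 72), (80, 73, 74), (81, 67, 67), (82, 84, 83), (83, 142, 144), (84, 162, 173), (85, 169, 186), (86, 182, 184), (87, 181, 185), (88, 181, 184), (89, 181, 183), (90, 182, 184), (91, 181, 184), (92, 183, 184), (93, 182, 184), (94, 182, 184)]
[[276.8157  81.5094]] [[276.7873  92.4732]]
0.05445926346055004 0.0
```

servo_tool([
  [0,0,0.02,0,0,0,110],
  [0,0,0.04,0,0,0,110],
  [0,0,0.045,0,0,0,110],
  [0,0,0.045,0,0,0,110],
  [0,0,0.045,0,0,0,255],
  [0,0,0,0,0,0,255],
  [0.038,0.0125,0,0,0,0,255],
  [0.038,0.0125,0,0,0,0,255],
  [0.037,0.012,0,0,0,0,255],
  [0,0,0,0,0,0,255],
  [0,0,-0.03,0,0,0,255],
  [0,0,0,0,0,0,255],
])

```text
t: 19.2
position: [0.6113, -0.2838, 0.1923]
tool_rot: [-0.002, 0.987, 0.158, -0.003]
wrist_force: [-0.1, -1.0, -0.9]
grip_width: 0.0008
grasp_force: 0.0
```

servo_tool([
  [0.001,0,-0.012,0,0,0,255],
  [0,0,-0.006,0,0,0,255],
  [0,0,-0.004,0,0,0,255],
  [0,0,-0.003,0,0,0,255],
  [0,0,-0.002,0,0,0,255],
  [0,0,0,0,0,0,255],
  [0,0,0,0,0,0,255],
])

```text
t: 19.9
position: [0.6142, -0.2846, 0.1695]
tool_rot: [0.0, 0.987, 0.158, 0.0]
wrist_force: [0.4, -0.0, -0.3]
grip_width: 0.0007
grasp_force: 0.0
```

servo_tool([
  [0,0,-0.002,0,0,0,255],
  [0,0,-0.002,0,0,0,255],
  [0,0,-0.001,0,0,0,255],
  [0,0,-0.001,0,0,0,255],
  [0,0,0,0,0,0,255],
  [0,0,0,0,0,0,255],
])

```text
t: 20.5
position: [0.6142, -0.2847, 0.1632]
tool_rot: [0.0, 0.987, 0.158, 0.0]
wrist_force: [0.7, -0.2, 2.6]
grip_width: 0.0007
grasp_force: 1.3
```

servo_tool([
  [0,0,-0.001,0,0,0,255],
  [0,0,-0.001,0,0,0,255],
  [0,0,-0.0005,0,0,0,255],
  [0,0,0,0,0,0,255],
  [0,0,0,0,0,0,255],
])

```text
t: 21.0
position: [0.6142, -0.2847, 0.1613]
tool_rot: [0.0, 0.987, 0.158, 0.0]
wrist_force: [-1.1, 1.1, 8.0]
grip_width: 0.0003
grasp_force: 3.9
```

servo_tool([
  [0,0,-0.0006,0,0,0,255],
  [0,0,0,0,0,0,255],
  [0,0,0,0,0,0,255],
])

```text
t: 21.3
position: [0.6142, -0.2847, 0.1613]
tool_rot: [0.0, 0.987, 0.158, 0.0]
wrist_force: [-2.1, 1.8, 11.7]
grip_width: 0.0003
grasp_force: 6.0
```

servo_tool([
  [0,0,0.002,0,0,0,255],
  [0,0,0.008,0,0,0,255],
  [0,0,0.04,0,0,0,255],
  [-0.0285,-0.0093,0,0,0,0,255],
  [-0.0285,-0.0093,0,0,0,0,255],
  [-0.0285,-0.0093,0,0,0,0,255],
  [-0.0285,-0.0093,0,0,0,0,255],
  [-0.02,-0.0065,0,0,0,0,255],
  [0,0,0,0,0,0,255],
  [0,0,0,0,0,0,255],
  [0,0,0,0,0,0,255],
])

```text
t: 22.4
position: [0.4808, -0.3281, 0.2102]
tool_rot: [0.0, 0.987, 0.159, 0.0]
wrist_force: [0.2, -0.2, 0.4]
grip_width: 0.0002
grasp_force: 0.0
```

```bash
python3 - <<'E'
from h import *
np.set_printoptions(precision=4,suppress=True)
o=ctrl.get_obs(); print(o['t'],o['position'],o['wrist_force'])
w=par("wrist"); im=cams.grab_frame("wrist"); g=cv2.cvtColor(im,cv2.COLOR_BGR2GRAY)
O=np.array([.5916,-.2916]); a=np.array([np.cos(.316),np.sin(.316)]); n=np.array([-a[1],a[0]])
f=lambda x,y,z:proj(np.r_[O+x*a+y*n,z],w)[0].round(1)
print("line",f(0,0,.045),"-3",f(-.003,0,.045),"root",f(-.055,0,.045),"head",f(.003,0,.095),"knee",f(-.04,.015,.049))
u=int(f(0,0,.045)[0])
v0=int(f(0,0,.045)[1]); print([(v,int(g[v,u+5])) for v in range(max(0,v0-14),v0+14)])
v1=int(f(-.055,0,.045)[1]); print([(v,int(g[v,u-2])) for v in range(v1-8,v1+9)])
x0,y0=max(0,u-80),max(0,v0-50); cv2.imwrite("pics/v9.png",cv2.resize(im[y0:y0+120,x0:x0+160],(800,600),interpolation=cv2.INTER_CUBIC)); print(x0,y0)
E
```

```text
22.4 [ 0.4808 -0.3281  0.2102] [ 0.2085 -0.2366  0.3602]
line [276.   83.6] -3 [276.   86.6] root [275.8 137.6] head [276.1  72.7] knee [261.7 123.3]
[(69, 64), (70, 65), (71, 65), (72, 64), (73, 68), (74, 120), (75, 168), (76, 165), (77, 162), (78, 168), (79, 186), (80, 187), (81, 188), (82, 166), (83, 84), (84, 72), (85, 131), (86, 196), (87, 191), (88, 192), (89, 192), (90, 192), (91, 193), (92, 192), (93, 191), (94, 191), (95, 192), (96, 192)]
[(129, 249), (130, 249), (131, 249), (132, 249), (133, 249), (134, 249), (135, 249), (136, 244), (137, 224), (138, 251), (139, 251), (140, 250), (141, 250), (142, 250), (143, 250), (144, 250), (145, 250)]
196 33
```

View pics/v9.png

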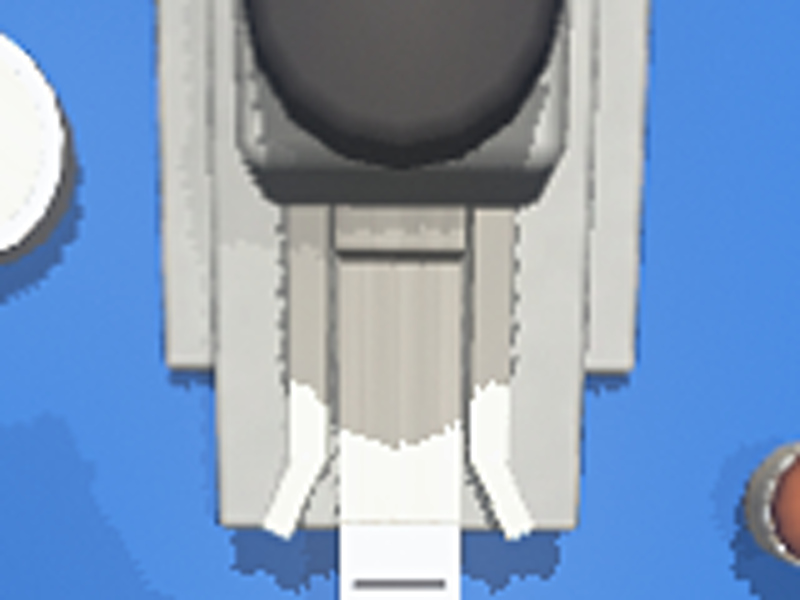

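The last view shows the line right at the foot's front face: it sits at row 84, against 83.6 expected. The foot is down and the blade is centred in the channel. Handing in.

```bash
python3 -c "
from workcell import ticket; print(ticket.finish_job())"
```

```text
the job is handed in; nothing more can be done
None
```

The job is handed in, with no verdict returned: the gauge lies in the press channel with its line at the foot's front face (within about 0.5 mm by the wrist camera), and the ram is pushed down onto the blade.

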